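# Set the tray sealer's size lever

## Robot

A 7-joint arm with a two-finger parallel gripper is mounted at the origin on the work surface. World frame = base frame: x ahead of the robot, y to its left, z up, the work surface at z = 0. Lengths are in m, angles in rad, forces in N, time in s.
With the tool pointing down it reaches from about 0.35 to 0.9 m from the base axis. Payload 19.9 kg.
Tool frame: the origin (TCP) lies between the finger pads; the fingertips stand 19 mm ahead of it and the grasp point (between the pads) is the TCP; z points along the fingers, y is the direction in which the jaws open and shut (so a half turn about z gives the same grasp; the last joint's range is limited). The gripper opens to 94 mm and grips with 3 to 60 N. Pads are 16 mm wide; open, the fingers measure 119 mm over their backs; the gripper's body (75 mm by 177 mm) begins 78 mm behind the grasp point.
Start: joints at [1.149, 0.417, -0.01, 1.614, 0.005, 1.111, -0.053], TCP at [0.232, -0.58, 0.224] pointing down, gripper open.
Joint ranges: [-2.81, 2.81], [-0.39, 2.02], [-1.27, 1.25], [0.06, 2.57], [-1.19, 4.33], [0.19, 2], [-2.82, 2.82]. Speed limits (rad/s): [1.89, 1.89, 2.39, 2.39, 3.01, 3.01, 3.01].

## Interface

Orientations are given as a 3x3 rotation matrix whose columns are the frame's x, y, z axes.
In Python, from rig import robot gives the robot as it stands. Calls block until the motion is done:
- robot.move_ptp(position, orientation): joint-space move of the TCP to a pose.
- robot.move_linear(position, velocity=0.15, frame=None, threshold=None): straight line of the TCP; frame=None keeps the orientation; velocity is the mean speed in m/s. With threshold (N) it stops when the force on the tool has changed by that much, and returns True; else False.
- robot.goto_joints(angles): joint-space move.
- robot.gripper_to(opening): finger opening in m; the grip force is fixed at half the most; returns when the fingers have stopped.
- robot.pause(seconds).
- robot.ik(position, orientation): joint angles nearest the present ones, or None.
- robot.get_state(): the state.
- robot.grab_frame(name): name is "scene" or "top"; returns the picture (384x512x3 uint8, red, green, blue); there is no depth.
- robot.camera_info(name): a dict with "fx", "fy", "cx", "cy" (pixels), "dist" ([k1, k2, p1, p2, k3] as OpenCV has them; the pictures are not rectified), "rvec" (rotation vector, rad) and "tvec" (3), from world to camera coordinates, as OpenCV has them. Camera axes: x right, y down, z forward; pixel columns grow to the right and rows downward; lengths in m; the calibration is good to about 2 mm. A picture is of the moment at which its call begins. camera_info takes no time and is no camera call.
A pose or a line that the arm cannot do raises robot.PlanningError and nothing moves.
- robot.sign_off(): hands the job in, once; it reports no verdict.
The state is a dict: "time": time; "qpos": joint angles; "joint_vel": joint speeds; "effort": joint torques, N m; "ee_pos": TCP position; "tool_rot": TCP orientation; "force": force on the tool from outside, world axes, zero at the start; "moment": the same for the moment, N m; "opening": finger opening in m.
Only numpy, scipy, OpenCV 4.12 (cv2) and the standard library are available. Lean on these libraries where they do the work, as an engineer would, in place of code of your own. Each camera call takes 0.05 s, during which the arm holds its last target. There are 200 camera calls.

## Task

On the tray sealer, swing the long selector lever with the upright black grip into the marked notch, the one with the wide raised button (the other two notches only have small flat studs), so that it rests there with its grip over the button. Leave the short film-brake lever with the cross-bar, in front of the film roll, as it is.

Things in the scene. Friction and masses are not known exactly. Their poses are not given: they have to be found in the camera images.
- lever_grip (a point): Centre of the upright round black grip (26 mm diameter, 57 mm tall, reaching 29 mm above this point) at the end of the long selector lever, a level steel bar 16 mm wide whose top is 25 mm below this point. The grip swings level about lever_pivot, radius 140 mm, needing about 1 N, 3 to 5 N to click over a notch's ridges. It stays where left. It starts between two notches.
- lever_pivot (a point): Point on the lever's upright swing axis, level with lever_grip: the centre of a round aluminium plate (314 mm diameter, 66 mm below this point, 96 mm above the table) on a white tray sealer. Its -x axis points to the sealer's front; the lever swings 1.1 rad to either side of that. Behind lies the film roll, 90 mm diameter, axis 215 mm from here, top 28 mm above this point.
- marker_top (a point): Top centre of the wide round steel button (26 mm diameter, 16 mm tall) of the wanted notch, below the grip's path, 50 mm below the height of lever_grip; the lever passes over it. In the notch the grip is above it; two ridges then hold the lever, clicking about 24 mm either side of the middle. The other two notches, 95 mm or more away, have flat studs (12 mm diameter, 4 mm tall).
- brake_tip (a point): Middle of the black cross-bar (45 x 14 x 14 mm) at the end of the short film-brake lever (50 mm long, swings level and easily) at the right rear of the round plate, in front of the film roll, 118 mm above the table. To be left as it is.

How it is judged:
At the end, for the whole second after the job is handed in: The selector lever rests in the marked notch: the middle of its grip is within 18 mm, measured level, of the middle of the marking button (horizontal distance between lever_grip and marker_top below 0.018 m); the robot touches nothing.
It fails at once if the film-brake lever was moved more than 15 mm (distance of brake_tip from where it was at the start of the episode above 0.015 m).
It also fails if it takes over 32 s, if anything falls off the work surface, if the arm or the gripper's body presses on something with over 40 N, if the wrist force passes 120 N, or if a joint passes its speed limit or range.

## Working session

There is one attempt and no reset: what is moved stays moved. The work goes in short steps, each a Python script; the robot and the scene stay as the last script left them, time stands still between calls to the robot, and variables do not carry over. Pictures are saved under pics/ and viewed, on a budget of 10 in all, crops included, one or two more only if the job needs it, and the job is handed in when it is done.

```bash
mkdir -p pics; python3 - <<'E'
from rig import robot
import cv2
for n in("scene","top"):
    cv2.imwrite(f"pics/{n}0.png",cv2.resize(robot.grab_frame(n)[:,:,::-1],(768,576),interpolation=cv2.INTER_CUBIC)); print(robot.camera_info(n))
E
```

```text
{'fx': 492.25660272503325, 'fy': 492.25660272503325, 'cx': 255.60586446573586, 'cy': 188.6912709419923, 'dist': array([0.06365669, 0.        , 0.        , 0.        , 0.        ]), 'rvec': array([ 1.92178083,  1.87633613, -0.52985142]), 'tvec': array([ 0.03024926, -0.44987077,  1.29970291])}
{'fx': 447.80843955186333, 'fy': 447.80843955186333, 'cx': 264.45080064412235, 'cy': 189.33975347732468, 'dist': array([-0.0951408,  0.       ,  0.       ,  0.       ,  0.       ]), 'rvec': array([ 2.17033127, -2.19376442,  0.11969216]), 'tvec': array([-0.03917906,  0.63371617,  0.83244036])}
```

View pics/scene0.png

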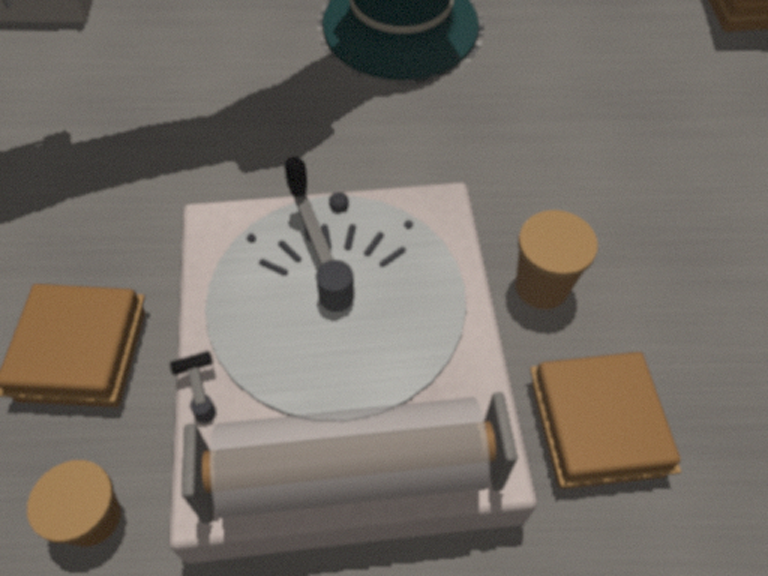

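View pics/top0.png

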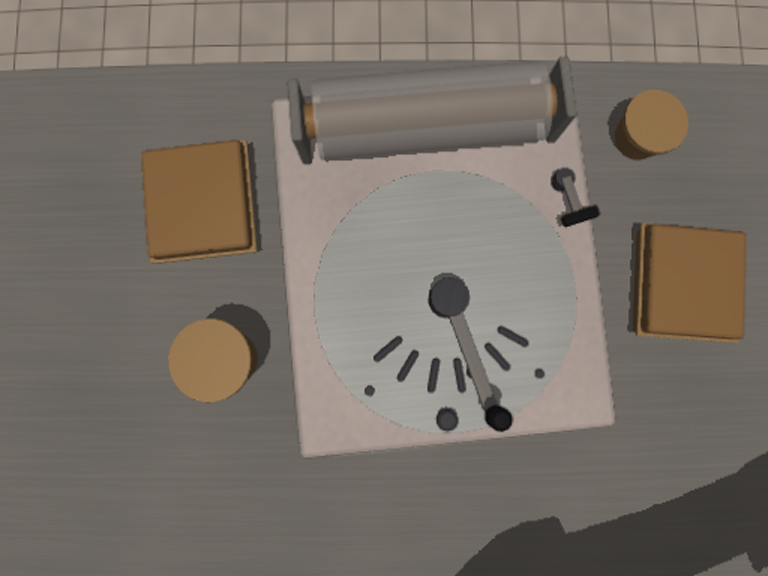

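The top view (768×576 scale) shows the grip at (499,418), the wide button at (447,419), flat studs at (369,391) and (539,373), the hub at (448,296) and the brake bar at (578,215). In the scene view the grip is at (296,178) and the button at (339,202). The lever has to go to the middle notch.

```bash
cat > h.py <<'E'
from rig import robot
import cv2, numpy as np
def ray(n,px,z):
    c=robot.camera_info(n); K=np.array([[c['fx'],0,c['cx']],[0,c['fy'],c['cy']],[0,0,1]])
    u=cv2.undistortPoints(np.array([[px]],float),K,c['dist'])[0,0]
    R=cv2.Rodrigues(c['rvec'])[0]; o=-R.T@c['tvec']; d=R.T@np.array([*u,1]); return o+d*(z-o[2])/d[2]
def blob(n,im,seed,thr,r=22):
    # seed in 768-scale; dark component nearest seed
    s=np.array(seed)/1.5; x,y=s.astype(int); m=np.zeros(im.shape[:2],np.uint8)
    m[max(y-r,0):y+r,max(x-r,0):x+r]=(im.max(2)<thr)[max(y-r,0):y+r,max(x-r,0):x+r]
    k,l,st,c=cv2.connectedComponentsWithStats(m)
    i=1+np.argmin([np.linalg.norm(q-s) for q in c[1:]]); return c[i],st[i]
E
python3 - <<'E'
from h import *
np.set_printoptions(precision=4,suppress=True)
S={'top':dict(grip=((499,418),.162,38),button=((447,419),.108,105),sL=((369,391),.100,110),sR=((539,373),.100,110),brake=((578,215),.118,40)),
'scene':dict(grip=((296,178),.162,38),button=((339,202),.108,105),sL=((408,224),.100,120),sR=((251,238),.100,120),brake=((191,363),.118,40))}
P={}
for n in S:
    im=robot.grab_frame(n)
    for k,(s,z,t) in S[n].items():
        c,st=blob(n,im,s,t,20); P[n,k]=ray(n,c,z); print(n,k,c*1.5,st,P[n,k])
for n in S:
    # plate centre from 3 marks' circle
    a,b,c=[P[n,k][:2] for k in('button','sL','sR')]
    o=np.linalg.solve(2*np.array([b-a,c-a]),[b@b-a@a,c@c-a@a]); print(n,'centre',o,'R',np.linalg.norm(a-o),'grip R',np.linalg.norm(P[n,'grip'][:2]-o))
# plate outline (top): pink vs grey
im=robot.grab_frame('top').astype(int); m=((im[:,:,0]-im[:,:,2]<6)&(im.max(2)>115)).astype(np.uint8)
cs,_=cv2.findContours(m,cv2.RETR_EXTERNAL,2); c=max(cs,key=cv2.contourArea)
pts=np.array([ray('top',p[0],.096)[:2] for p in cv2.convexHull(c)]);
o,r=cv2.minEnclosingCircle(pts.astype(np.float32)); print('plate',o,r,ray('top',np.array((448,296))/1.5,.162))
E
```

```text
top grip [497.7578 417.343 ] [324 270  17  17 223] [ 0.476  -0.1507  0.162 ]
top button [446.5612 418.4681] [291 271  15  17 188] [ 0.4699 -0.1003  0.108 ]
top sL [368.8816 390.0789] [243 257   7   7  38] [ 0.5031 -0.011   0.1   ]
top sR [538.9091 372.8182] [357 246   6   6  33] [ 0.5203 -0.2107  0.1   ]
top brake [579.4972 215.5276] [374 137  25  14 181] [ 0.7039 -0.2607  0.118 ]
scene grip [295.625  175.7443] [191 105  13  26 264] [ 0.4737 -0.1519  0.162 ]
scene button [338.2245 202.1429] [220 128  12  14 147] [ 0.4729 -0.1021  0.108 ]
scene sL [407.94 224.1 ] [270 147   5   6  25] [ 0.504 -0.013  0.1  ]
scene sR [250.8214 237.75  ] [165 156   6   6  28] [ 0.5216 -0.2123  0.1   ]
scene brake [189.2096 363.0551] [115 236  25  13 136] [ 0.7036 -0.2648  0.118 ]
top centre [ 0.612  -0.1022] R 0.14202006631810932 grip R 0.14434570349773398
scene centre [ 0.6196 -0.1032] R 0.1466886321031765 grip R 0.1538178553551979
plate (0.6107728481292725, -0.13188543915748596) 0.002102911239489913 [ 0.6074 -0.0992  0.162 ]
```

The two views agree to about 2–3 mm: button (0.471,-0.101) and grip (0.475,-0.151). The circle through the top view's three marks puts the pivot at (0.612,-0.102) with R = 142 mm, against 140 mm given. Next I go to the grip and close on it with the jaws along the tangent.

```bash
cat >> h.py <<'E'
PIV=np.array([.611,-.102]); BUT=np.array([.4715,-.101])
def rot(xy):
    r=(xy-PIV)/np.linalg.norm(xy-PIV); s=SGN
    y=np.array([-r[1],r[0],0])*s; z=np.array([0,0,-1.]); return np.column_stack([np.cross(y,z),y,z])
SGN=1
E
python3 - <<'E'
import h; from h import *
np.set_printoptions(precision=3,suppress=True)
g=np.array([.475,-.151]); print(robot.get_state()['tool_rot'])
best=[]
for s in(1,-1):
    h.SGN=s; q=robot.ik([*g,.30],rot(g)); print(s,q)
    if q is not None: best.append((abs(q[6]),s))
h.SGN=min(best)[1]; open('sgn','w').write(str(h.SGN))
robot.move_ptp([*g,.28],rot(g))
hit=robot.move_linear([*g,.174],velocity=.12,threshold=8); s=robot.get_state(); print(hit,s['ee_pos'],s['time'],s['force'])
cv2.imwrite("pics/b.png",np.hstack([robot.grab_frame(n)[60:360,100:480,::-1] for n in('top','scene')]))
E
```

```text
[[ 0.929  0.371 -0.   ]
 [ 0.371 -0.929  0.001]
 [-0.    -0.001 -1.   ]]
1 [ 0.528  0.133 -0.31   1.817  0.043  1.198 -1.02 ]
-1 [ 0.876  0.17  -0.702  1.807  0.117  1.207  2.055]
False [ 0.475 -0.151  0.175] 3.0917 [0.354 0.281 0.616]
```

View pics/b.png

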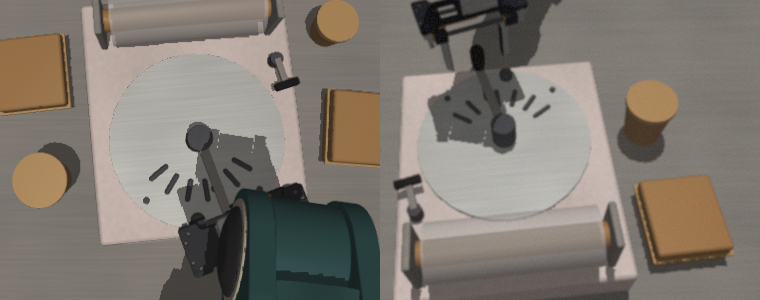

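The scene view (right half) shows the grip at (478,57), between the fingers at x≈447 and 505. Next: close the gripper, swing the lever and release.

```bash
python3 - <<'E'
import h; from h import *
np.set_printoptions(precision=4,suppress=True)
h.SGN=int(open('sgn').read())
robot.gripper_to(0.0); s=robot.get_state(); print('closed',s['opening'],s['ee_pos'],s['force'])
g=s['ee_pos'][:2]; a0=np.arctan2(*(PIV-g)[::-1]); a1=np.arctan2(*(PIV-BUT)[::-1])
R=np.linalg.norm(g-PIV); print(a0,a1,R)
for a in np.linspace(a0,a1,5)[1:]:
    p=PIV-R*np.array([np.cos(a),np.sin(a)])
    hit=robot.move_linear([*p,.174],velocity=.05,frame=rot(p),threshold=40); s=robot.get_state(); print(hit,s['ee_pos'],s['force'],s['opening'],s['time'])
    if hit: break
else:
    cv2.imwrite("pics/c.png",np.hstack([robot.grab_frame(n)[60:360,100:480,::-1] for n in('top','scene')]))
E
```

```text
closed 0.025364248327610944 [ 0.475 -0.151  0.174] [ 0.1627 -0.7831  0.2454]
0.3458473995014337 -0.00716833599709191 0.14454822332827952
False [ 0.4713 -0.1388  0.174 ] [ 1.1438  0.5804 -0.9367] 0.025335620182601538 4.6583
False [ 0.4686 -0.1265  0.174 ] [ 1.3241  1.4249 -1.8723] 0.025367369599021108 5.0667
False [ 0.4672 -0.114   0.174 ] [ 4.1121  0.9306 -2.847 ] 0.025593842996138465 5.475
False [ 0.4668 -0.1012  0.174 ] [ 5.1801 -0.2992 -4.09  ] 0.025759300213204165 5.8833
```

View pics/c.png

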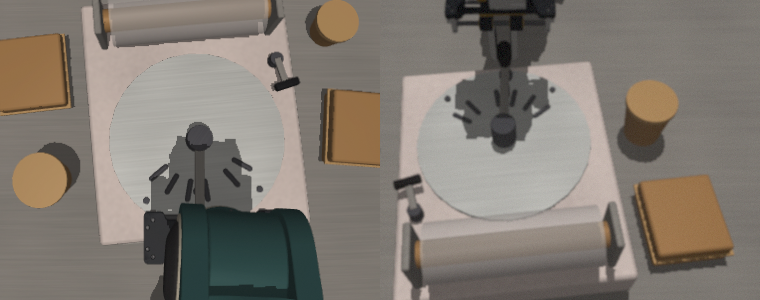

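The lever now stands over the button, with the grip at (504,50) and the button at (505,74) in the right half. I'll release, rise, back away and measure.

```bash
python3 - <<'E'
from h import *
np.set_printoptions(precision=4,suppress=True)
robot.gripper_to(0.09); p=robot.get_state()['ee_pos']
robot.move_linear([*p[:2],.30]); robot.goto_joints([1.149, 0.417, -0.01, 1.614, 0.005, 1.111, -0.053])
t=robot.grab_frame('top'); s=robot.grab_frame('scene')
for n,im,seeds in(('top',t,[('grip',(447,422),.162),('brake',(578,215),.118)]),('scene',s,[('grip',(338,172),.162),('brake',(191,363),.118)])):
    for k,x,z in seeds:
        c,st=blob(n,im,x,38 if k=='grip' else 40,20); print(n,k,c*1.5,st,ray(n,c,z))
st=robot.get_state(); print(st['time'],st['force'])
cv2.imwrite("pics/d.png",np.hstack([i[60:360,100:480,::-1] for i in(t,s)]))
E
```

```text
top grip [451.3929 425.4241] [293 274  17  19 224] [ 0.4683 -0.1005  0.162 ]
top brake [579.4972 215.5276] [374 137  25  14 181] [ 0.7039 -0.2607  0.118 ]
scene grip [335.679  170.3519] [218 102  12  25 243] [ 0.4659 -0.1029  0.162 ]
scene brake [189.386 363.011] [115 236  25  13 136] [ 0.7036 -0.2646  0.118 ]
10.1083 [ 0.8803 -0.8117  0.9665]
```

View pics/d.png

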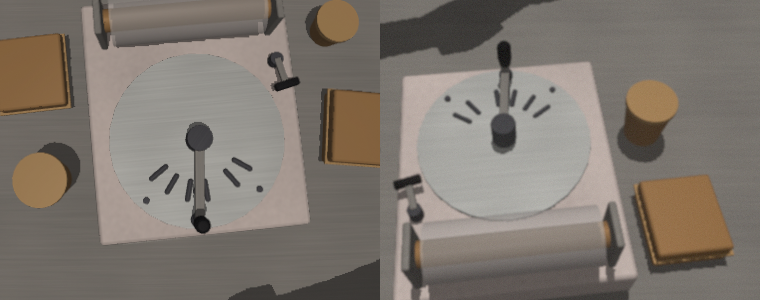

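The grip is at about (0.467,-0.102) and the button at (0.4715,-0.101), so they are about 5 mm apart. The brake is unmoved and the arm is clear, so I'll hand in.

```bash
python3 -c "
from rig import robot; robot.sign_off()"
```

```text
the job is handed in; nothing more can be done
```

The selector lever is in the marked notch and the job is handed in. I gripped the upright grip with the jaws along its swing, moved it about 0.35 rad along the arc to the wide button, released it and backed the arm away.

- **Lever position:** After release the two cameras put the grip at (0.468,-0.101) and (0.466,-0.103). The button was measured at the start at about (0.4715,-0.101), so they are about 5 mm apart, within the 18 mm limit. Most of that gap is radial. The grip also measured about 145 mm from the pivot before the move, against 140 mm given, so it is probably measurement error.
- **Film brake:** The cross-bar did not move; its image position was unchanged in both views to within 0.2 px.
- **Forces and time:** The force readings after each step of the swing were below 7 N. The clock read about 10.1 s at the last check, just before hand-in.
- **Disagreements:** The automatic plate-outline fit failed and I did not use it. The scene view's circle fit put the pivot about 8 mm further back than the top view's, so I used the top view's, which came closest to the given radius.

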